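Open and prime a solvent dispenser at the conservation bench

ROBOT

A 6-joint arm with a two-finger parallel gripper is mounted at the origin on the work surface. World frame = base frame: x ahead of the robot, y to its left, z up, the work surface at z = 0. Lengths are in m, angles in rad, forces in N, time in s.
With the tool pointing down it reaches from about 0.4 to 0.825 m from the base axis. Payload 7 kg.
Tool frame: the origin (TCP) lies at the very end of the fingers, on their centre line; the grasp point (between the pads) lies 19 mm behind it (grasp_offset is the distance from the TCP to the grasp point, in m); z points along the fingers, y is the line along which they close (so a half turn about z gives the same grasp; the last joint's range is limited). The gripper opens to 85 mm and grips with 20 to 120 N. Pads are 22 mm wide; open, the fingers measure 114 mm over their backs; the gripper's body (76 mm by 85 mm) begins 54 mm behind the grasp point. The pads swing forward as they close: fully open they stand 13 mm farther back than shut.
Start: joints at [-0.856, 0.359, 0.012, 0, -1.224, -0.288], TCP at [0.279, -0.614, 0.231] pointing down, gripper open.
Joint ranges: [-3.07, 3.07], [-1.43, 2.12], [-1.02, 1.25], [-3.03, 1.67], [-3.05, -0], [-3.03, 3.03]. Speed limits (rad/s): [2.39, 2.39, 3.01, 3.14, 3.14, 3.14].

INTERFACE

Orientations are given as a rotation vector (axis times angle).
In Python, from station import sense, get_image, hand_in, boxes_of, regions_of, grasp_offset gives the robot as it stands. The module is installed in compiled form; this text tells all that it offers.
- The arm moves only by the tool move_arm, never from a script. Its argument "moves" is one flat list of numbers, 7 for each row, row after row: the turn, a rotation vector about the world's x, y, z normalised to -1 to 1, where 1 is pi/2 rad, then the shift along the world's x, y, z normalised to -1 to 1, where 1 is 250 mm, then the opening, from -1 (shut) to 1 (fully open). In form: [ax, ay, az, x, y, z, hand, ax, ay, az, x, y, z, hand, ...]. A call has 1 to 10 rows; each row shifts and turns the commanded pose from where the row before left it; what a row does not reach is not made up. A row lasts 1/12 s, in which the tool goes at most 41.7 mm and 7.16 degrees, less where a joint would pass 70% of its speed; a pose out of reach is approached as far as the arm can. A call with a number of a shift or a turn outside -1 to 1 is refused whole. A call with a gripper value outside its range is refused whole. The fingers move at their own pace and stop on an object; the grip force is fixed at half the most. Time passes only in rows, so rows that do not move let the fingers close. It gives the time, the measured TCP pose, the force and the opening at its end, in the units of the state.
- sense(): the state, without advancing time (a new reading comes with each control period).
- get_image(name): name is "side" or "top"; returns a dict with "img" (400x640x3 uint8, red, green, blue), "intrinsics" (3x3 intrinsics, pixels), "position" and "rotation" of the camera in the world. Camera axes: x right, y up, looking along -z (the intrinsics and any distortion apply to the point x, -y, -z); pixel columns grow to the right and rows downward; lengths in m; the calibration is good to about 2 mm. A picture is of the moment at which its call begins. There is no depth.
- hand_in(): hands the job in, once; it reports no verdict.
Trained networks look in a picture, given as the dict that the camera call returned (one of the last four; its "shot" number tells which), for a name from the list of things; names that differ only in an ending like _2 or _b are one class to them, and where a whole thing is asked for, a point or a joint stands for the part that bears it (a point fixed in the world has none). Each returns a list of dicts, best first, with "score" (0 to 1); they miss things now and then, are a little off and sometimes report something else, mostly with a low value. They report only what shows in the picture. A call takes as long as a camera call. They do not tell look-alikes from the thing itself.
- boxes_of(query, picture): "centre" ([column, row] in pixels, amid what is visible of it).
- regions_of(query, picture): "pixels" (400x640 bool, what is visible of it) and "centre" ([column, row] in pixels, amid what is visible of it).
The state is a dict: "clock": time; "q": joint angles; "joint_velocities": joint speeds; "joint_efforts": joint torques, N m; "eef_pos": TCP position; "tcp_rot": TCP orientation; "ft_force": force on the tool from outside, world axes, zero at the start; "moment": the same for the moment, N m; "grip_width": opening from 0.0 (shut) to 1.0 (fully open).
Only numpy, scipy, OpenCV 4.12 (cv2) and the standard library are available. Lean on these libraries where they do the work, as an engineer would, in place of code of your own. Each camera call takes 0.05 s, during which the arm holds its last target. There are 200 camera calls.

TASK

Get the capped solvent dispenser ready for use: first take the little glass jar out of the drip dish where someone left it and stand it upright on the floor of the steel tray, then lift the white dust cap off the dispenser and set it, mouth down, flat in the drip dish you have freed. Finally press that dispenser's pump head all the way down and let it spring back up. Lower the jar and the cap right onto their places before letting go, keep both upright throughout, and leave everything else where it stands, the other pump included.

Things in the scene. Friction and masses are not known exactly. Their poses are not given: they have to be found in the camera images.
- stand: fixed stand: base plate 216 (x) x 92 (y) x 8 mm with two alike amber bottles, diameter 84 (band 89), axes at x = -52 and +52 mm. Each has a flat shoulder at z = 118 mm (diameter 68), on it a collar (diameter 50, to 136 mm) and a steel pump head. The bottle at x = -52 wears the dust cap, that at +52 is open. Origin: centre of the plate's underside, on the bench; z up; any yaw
- cap: loose white dust cap of the closed dispenser, 40 to 85 g: a bell, diameter 64, 52 mm high, open below (inside diameter 57, depth 48 mm), with a solid ribbed grip turret on top, diameter 42, z = 52 to 80 mm. Origin: centre of its open rim (underside), z up. Its rim rests on the bottle's shoulder, 118 mm above the bench, over collar and pump head; lift it 55 mm or more to clear them
- pump (a joint): travel of the closed dispenser's pump head, m: 0 up, 0.012 pressed fully down. A spring pushes it up: 2 N at the start of the press, 8 N when fully down
- pump_top (a point): centre of the top of that pump head, a shallow steel saucer of diameter 38 mm, 166 mm above the bench when up; under the cap at first
- pump2 (a joint): travel of the other, open dispenser's pump head; leave it alone
- pump2_top (a point): centre of the top of the other pump head (diameter 38 mm, 166 mm above the bench)
- drip_rest: fixed drip rest for the caps: steel plate 206 (x) x 92 (y) x 5 mm with two shallow round glass dishes, at x = -52 and x = +52 mm. Origin: centre of the plate's underside, on the bench; z up. One dish holds the other dispenser's cap (cap2), the other holds the jar; which is which varies
- dish_a (a point): centre of the inner floor of the dish at x = -52 of drip_rest, 8 mm above the bench. Dish: inside diameter 76, outside 83, floor to rim 10 mm
- dish_b (a point): the same for the dish at x = +52 of drip_rest
- jar: loose small glass sample jar with a metal screw lid, 110 to 225 g: body diameter 56 to 54 mm high, lid diameter 58 from 54 to 72 mm. Origin: centre of its underside, z up. At first it stands in one of the drip dishes
- tray: fixed shallow steel instrument tray, 190 (x) x 150 (y) mm (rim flange 204 x 160), walls 24 mm high, sheet 3 mm. Origin: centre of its underside on the bench, z up; the inner floor is at z = 3 mm. A brush lies in it along its +y side; the other side is free
- brush: loose brush, 165 mm long, up to 42 mm wide and 20 mm high, lying along its x axis in the tray. Origin: centre of its underside. Leave it where it is
- cap2: the other dispenser's dust cap, the same as cap, standing mouth down in a drip dish. Leave it there
- tall_bottle: loose laboratory bottle, diameter 66, 200 mm high, close beside the closed dispenser. Origin: centre of its underside
- brush_pot: loose white pot of brushes, diameter 64, pot 96 mm high, brushes to 205 mm and up to 32 mm off its axis, close beside the closed dispenser. Origin: centre of its underside
- short_bottle: loose amber bottle, diameter 60, 120 mm high, beside the drip rest. Origin: centre of its underside
- back_bottle: loose laboratory bottle, diameter 70, 180 mm high. Origin: centre of its underside
- pigment_jar: loose jar with a black lid, diameter 80, 85 mm high. Origin: centre of its underside
There are look-alikes about, which are no part of the job. Leave any red look-alike of the cap alone.

How it is judged:
On the way, in this order (a step that is already met when the one before it is completed fails the run):
1. the jar is lowered upright onto the tray's floor, still held (within 8 mm of the floor) (x of jar in the frame of tray between -0.07 and 0.07 m and y of jar in the frame of tray between -0.05 and 0.05 m and z of jar in the frame of tray below 0.011 m and angle between jar's own z axis and vertical below 0.1 rad and contact force between the fingers and jar above 0.5 N), for 0.05 s.
2. the cap is lowered into the freed drip dish, still held (rim within 8 mm of the dish floor) (((horizontal distance between cap and dish_a below 0.008 m and z of cap in the frame of dish_a between -0.004 and 0.008 m) or (horizontal distance between cap and dish_b below 0.008 m and z of cap in the frame of dish_b between -0.004 and 0.008 m)) and contact force between the fingers and cap above 0.5 N), for 0.05 s.
3. the uncapped dispenser's pump head is pressed down (at least 10 of its 12 mm) (value of joint pump above 0.01 m), for 0.05 s.
At the end, for the whole second after the job is handed in: jar at rest, upright (0.1 rad), on the tray floor (within 3 mm; at most 70 mm along, 50 mm across from the tray's centre); cap at rest, mouth down and flat (0.08 rad) in a drip dish (axis within 8 mm, rim within 3 mm of the dish floor); pump head back up (within 2 mm) (((horizontal distance between cap and dish_a below 0.008 m and z of cap in the frame of dish_a between -0.004 and 0.003 m) or (horizontal distance between cap and dish_b below 0.008 m and z of cap in the frame of dish_b between -0.004 and 0.003 m)) and angle between cap's own z axis and vertical below 0.08 rad and linear speed of each of cap, jar below 0.02 m/s and x of jar in the frame of tray between -0.07 and 0.07 m and y of jar in the frame of tray between -0.05 and 0.05 m and z of jar in the frame of tray below 0.006 m and angle between jar's own z axis and vertical below 0.1 rad and value of joint pump below 0.002 m); the robot touches nothing.
It fails at once if a bystander (the other cap, a bottle, the jar of pigment, the pot or the brush) is shifted by more than 20 mm (distance of any of cap2, tall_bottle, brush_pot, short_bottle, back_bottle, pigment_jar, brush from where it was at the start of the episode above 0.02 m).
It fails at once if a standing bystander is tipped by more than 0.35 rad (angle between any of cap2, tall_bottle, brush_pot, short_bottle, back_bottle, pigment_jar's own z axis and vertical above 0.35 rad).
It fails at once if the jar or the dust cap is tipped by more than 0.6 rad (angle between any of jar, cap's own z axis and vertical above 0.6 rad).
It fails at once if the other dispenser's pump is pressed (more than 4 mm) (value of joint pump2 above 0.004 m).
It also fails if it takes over 69 s, if anything falls off the work surface, if the arm or the gripper's body presses on something with over 40 N, if the wrist force passes 120 N, or if a joint passes its speed limit or range.

## Working session

There is one attempt and no reset: what is moved stays moved. The work goes in short steps, Python scripts to look and compute and a tool call to move; the robot and the scene stay as the last step left them, time stands still between calls to the robot, and variables do not carry over. Pictures are saved under pics/ and viewed, on a budget of 10 in all, crops included, one or two more only if the job needs it, and the job is handed in when it is done.

Besides the shell and the picture viewer there is one more tool, called after "Request:" as name(argument=value, ...), one argument or row to a line, values as JSON. move_arm: Moves the arm, as the interface text tells. Scaled input: -1 to 1 covers 250 mm each way for a shift and pi/2 rad each way for a turn. Its arguments: {"type":"object","properties":{"moves":{"type":"array"}},"required":["moves"]}

```bash
mkdir -p pics; cat > h.py <<'E'
import numpy as np, cv2
from station import *
def ray(p,uv):
    K=np.array(p["intrinsics"]);d=np.linalg.inv(K)@np.array([uv[0],uv[1],1.])
    R=np.array(p["rotation"]);return np.array(p["position"]),R@np.array([d[0],-d[1],-d[2]])
def at_z(p,uv,z):
    o,d=ray(p,uv);return o+d*(z-o[2])/d[2]
def proj(p,X):
    c=np.array(p["rotation"]).T@(np.array(X)-np.array(p["position"]));c=np.array([c[0],-c[1],-c[2]])
    u=np.array(p["intrinsics"])@c;return u[:2]/u[2]
def tri(p,a,q,b):
    o1,d1=ray(p,a);o2,d2=ray(q,b);d1/=np.linalg.norm(d1);d2/=np.linalg.norm(d2)
    s=np.linalg.lstsq(np.c_[d1,-d2],o2-o1,rcond=None)[0]
    A=o1+s[0]*d1;B=o2+s[1]*d2;return (A+B)/2,np.linalg.norm(A-B)
def save(p,n):cv2.imwrite(f"pics/{n}.png",p["img"][:,:,::-1])
E
python3 - <<'E'
from h import *
import pickle
S=get_image("side");T=get_image("top");save(S,"s0");save(T,"t0")
s=sense();print({k:np.round(v,3).tolist() for k,v in s.items()}, grasp_offset)
for p in(S,T):print(p.keys(),np.round(p["position"],3),np.round(p["rotation"],3).tolist(),np.round(p["intrinsics"],1).tolist())
for n in "cap jar stand drip_rest dish_a tray brush pump pump2_top tall_bottle brush_pot short_bottle back_bottle pigment_jar".split():
  for m,p in(("S",S),("T",T)):
    try:print(n,m,[(np.round(b["centre"]).tolist(),round(b["score"],2)) for b in boxes_of(n,p)])
    except Exception as e:print(n,m,e)
E
```

```text
{'clock': 0.1, 'q': [-0.856, 0.359, 0.011, -0.0, -1.224, -0.288], 'joint_velocities': [-0.0, -0.001, 0.003, 0.002, -0.002, -0.002], 'joint_efforts': [-0.004, -58.477, 29.411, 6.955, -0.003, 0.0], 'eef_pos': [0.279, -0.614, 0.23], 'tcp_rot': [0.665, -3.07, -0.002], 'ft_force': [0.296, 0.964, -0.313], 'moment': [0.029, 0.029, -0.012], 'grip_width': 0.999} 0.0187
dict_keys(['img', 'intrinsics', 'position', 'rotation', 'shot']) [-0.06   0.801  0.965] [0.332, -1.116, -2.382] [[460.6, 0.0, 319.5], [0.0, 460.6, 202.9], [0.0, 0.0, 1.0]]
dict_keys(['img', 'intrinsics', 'position', 'rotation', 'shot']) [ 0.32  -0.042  1.538] [0.079, -0.096, -1.549] [[423.7, 0.0, 320.4], [0.0, 423.7, 197.7], [0.0, 0.0, 1.0]]
cap S [([384.0, 168.0], 0.89), ([265.0, 210.0], 0.8)]
cap T [([387.0, 228.0], 0.87), ([312.0, 154.0], 0.53), ([387.0, 278.0], 0.51), ([441.0, 232.0], 0.51), ([393.0, 130.0], 0.42)]
jar S [([275.0, 234.0], 0.69), ([243.0, 332.0], 0.63), ([399.0, 192.0], 0.56)]
jar T [([290.0, 174.0], 0.58)]
stand S [([373.0, 191.0], 0.69), ([247.0, 330.0], 0.25)]
stand T [([392.0, 214.0], 0.93)]
drip_rest S 
[... 156 characters left out ...]
74)]
tray T [([224.0, 216.0], 0.81)]
brush S [([247.0, 329.0], 0.68)]
brush T [([210.0, 203.0], 0.74)]
pump S []
pump T [([411.0, 199.0], 0.43)]
pump2_top S []
pump2_top T [([406.0, 202.0], 0.5), ([225.0, 122.0], 0.16)]
tall_bottle S [([354.0, 186.0], 0.91)]
tall_bottle T [([368.0, 206.0], 0.6), ([311.0, 155.0], 0.6)]
brush_pot S [([399.0, 190.0], 0.82), ([352.0, 184.0], 0.46)]
brush_pot T [([401.0, 244.0], 0.9), ([211.0, 202.0], 0.65)]
short_bottle S [([244.0, 236.0], 0.85)]
short_bottle T [([277.0, 162.0], 0.76)]
back_bottle S [([167.0, 254.0], 0.78)]
back_bottle T [([226.0, 124.0], 0.57)]
pigment_jar S [([244.0, 230.0], 0.34)]
pigment_jar T [([388.0, 129.0], 0.71), ([300.0, 169.0], 0.64)]
```

```bash
sed -i 's/R=np.array(p\["rotation"\])/R=cv2.Rodrigues(np.array(p["rotation"],float))[0]/; s/np.array(p\["rotation"\]).T/cv2.Rodrigues(np.array(p["rotation"],float))[0].T/' h.py
python3 - <<'E'
import cv2
a=cv2.imread("pics/s0.png")[90:390,130:530];b=cv2.imread("pics/t0.png")[90:320,170:480]
cv2.imwrite("pics/s0c.png",cv2.resize(a,(800,600)));cv2.imwrite("pics/t0c.png",cv2.resize(b,None,fx=2.5,fy=2.5))
E
```

```text
(no output)
```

View pics/s0c.png

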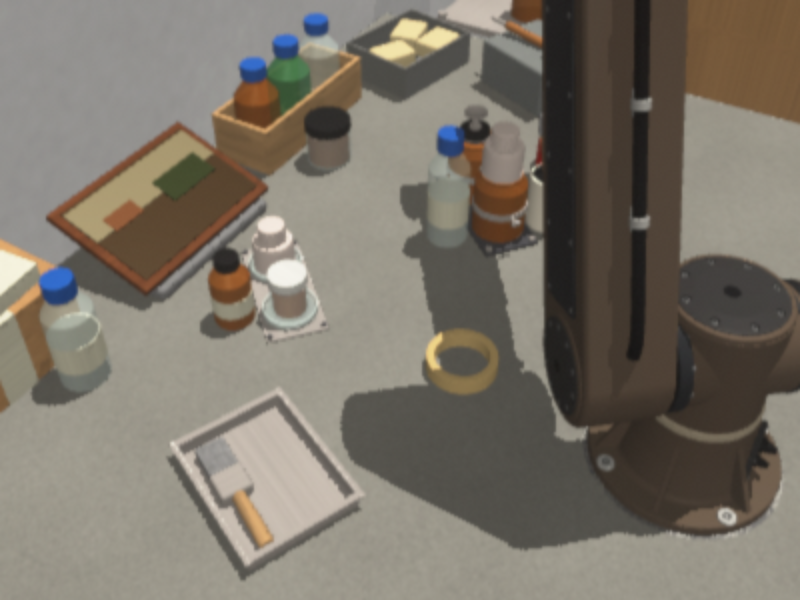

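View pics/t0c.png

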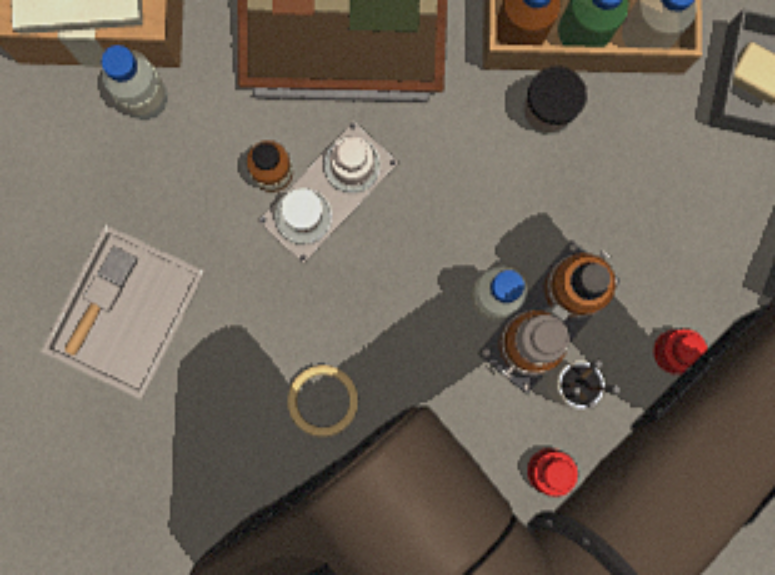

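```bash
python3 - <<'E'
from h import *
S=get_image("side");T=get_image("top")
def top(n,near,p):
    r=[x for x in regions_of(n,p) if np.hypot(*(np.array(x["centre"])-near))<15]
    if not r: return None
    m=r[0]["pixels"];ys,xs=np.nonzero(m);return m,round(r[0]["score"],2),(xs.min(),xs.max(),ys.min(),ys.max()),(xs.mean(),ys.mean())
for n,a,b in(("cap",(384,168),(387,226)),("jar",(275,234),(290,174)),("cap",(265,210),(312,154)),("tray",(265,326),(222,215)),("drip_rest",(268,248),(299,168)),("stand",(373,191),(392,214)),("tall_bottle",(354,186),(368,206)),("brush_pot",(399,190),(401,244)),("short_bottle",(244,236),(277,162))):
  for m,p,c in(("S",S,a),("T",T,b)):
    r=top(n,c,p)
    if r: 
      print(n,m,r[1],r[2],np.round(r[3],1)); np.save(f"m_{n}_{m}_{c[0]}.npy",r[0])
# hand-read tops from both pictures
for n,u,v,h in(("jar top",(130+287/2,90+271/2),(170+301/2.5,90+211/2.5),.080),("cap top",(130+506/2,90+131/2),(170+545/2.5,90+333/2.5),.198),("cap2 top",(130+271/2,90+226/2),(170+350/2.5,90+153/2.5),.088),("tall",(130+451/2,90+133/2),(170+510/2.5,90+286/2.5),.2),("short",(130+227/2,90+257/2),(170+267/2.5,90+154/2.5),.12)):
  X,e=tri(S,u,T,v);print(n,"tri",np.round(X,4),round(e,4),"top@h",np.round(at_z(T,v,h),4),"side@h",np.round(at_z(S,u,h),4))
c=lambda x,y:(170+x/2.5,90+y/2.5)
print("tray flange",[np.round(at_z(T,c(*q),.024),4)[:2].tolist() for q in((107,227),(202,270),(141,397),(43,350))])
print("rest plate",[np.round(at_z(T,c(*q),.005),4)[:2].tolist() for q in((352,124),(398,163),(303,261),(261,220))])
print("pump2 T",np.round(at_z(T,c(593,278),.166),4),"pot",np.round(at_z(T,c(581,385),.096),4))
cv2.imwrite("pics/s.png",S["img"][:,:,::-1]);cv2.imwrite("pics/t.png",T["img"][:,:,::-1])
a=cv2.resize(T["img"][180:260,350:450,::-1],(800,640),interpolation=cv2.INTER_CUBIC)[:600]
b=cv2.resize(T["img"][130:200,260:360,::-1],(800,560),interpolation=cv2.INTER_CUBIC)
cv2.imwrite("pics/ab.png",cv2.resize(np.vstack([a,b]),(400,580)))
E
```

```text
cap S 0.87 (np.int64(370), np.int64(391), np.int64(151), np.int64(180)) [381.  166.5]
cap T 0.85 (np.int64(377), np.int64(396), np.int64(217), np.int64(235)) [386.9 225.8]
jar S 0.73 (np.int64(263), np.int64(284), np.int64(220), np.int64(249)) [273.9 234.1]
jar T 0.76 (np.int64(283), np.int64(298), np.int64(165), np.int64(183)) [290.5 174.1]
cap S 0.7 (np.int64(256), np.int64(277), np.int64(198), np.int64(225)) [265.6 211.1]
cap T 0.55 (np.int64(302), np.int64(319), np.int64(145), np.int64(163)) [310.4 154. ]
tray S 0.97 (np.int64(215), np.int64(311), np.int64(283), np.int64(374)) [265.7 326.7]
tray T 0.93 (np.int64(187), np.int64(250), np.int64(180), np.int64(247)) [220.2 215.2]
drip_rest S 0.59 (np.int64(252), np.int64(293), np.int64(211), np.int64(260)) [272.6 243.3]
drip_rest T 0.93 (np.int64(274), np.int64(327), np.int64(139), np.int64(194)) [300.2 168.5]
stand S 0.66 (np.int64(361), np.int64(397), np.int64(143), np.int64(216)) [376.1 187.7]
stand T 0.63 (np.int64(362), np.int64(417), np.int64(188), np.int64(247)) [390.5 214.2]
tall_bottle S 0.64 (np.int64(343), np.int64(365), n
[... 568 characters left out ...]
0496 0.08  ] side@h [0.5686 0.0468 0.08  ]
cap top tri [ 0.391  -0.2731  0.1946] 0.0082 top@h [ 0.3946 -0.2708  0.198 ] side@h [ 0.3853 -0.27    0.198 ]
cap2 top tri [ 0.6456 -0.0174  0.0854] 0.0023 top@h [ 0.6461 -0.0168  0.088 ] side@h [ 0.6424 -0.0154  0.088 ]
tall tri [ 0.454  -0.2262  0.1965] 0.0007 top@h [ 0.4533 -0.2259  0.2   ] side@h [ 0.452  -0.2214  0.2   ]
short tri [0.6351 0.0954 0.114 ] 0.0026 top@h [0.6349 0.0955 0.12  ] side@h [0.6289 0.1    0.12  ]
tray flange [[0.544, 0.3316], [0.4846, 0.1927], [0.3021, 0.272], [0.3656, 0.4137]]
rest plate [[0.7085, -0.0174], [0.6513, -0.0864], [0.503, 0.0494], [0.562, 0.1124]]
pump2 T [ 0.4695 -0.3389  0.166 ] pot [ 0.3308 -0.3373  0.096 ]
```

View pics/ab.png

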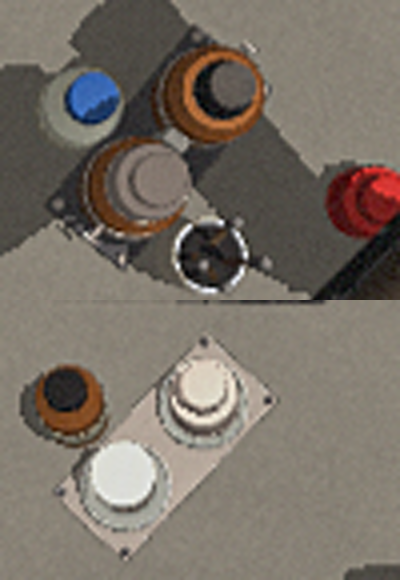

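```bash
cat > fit.py <<'E'
from h import *
from scipy.optimize import differential_evolution
from scipy.ndimage import map_coordinates
t=np.linspace(0,2*np.pi,72,endpoint=False)
CAP=[(.0,.032),(.052,.032),(.052,.021),(.080,.021)]
JAR=[(0,.028),(.054,.028),(.054,.029),(.072,.029)]
def P(p,X):
    R=cv2.Rodrigues(np.array(p["rotation"],float))[0];c=(np.asarray(X)-p["position"])@R;K=p["intrinsics"]
    return np.c_[K[0][0]*c[:,0]/-c[:,2]+K[0][2],K[1][1]*-c[:,1]/-c[:,2]+K[1][2]]
def grad(p):
    g=cv2.GaussianBlur(p["img"],(0,0),.8).astype(float)
    return np.sqrt((np.gradient(g,axis=0)**2+np.gradient(g,axis=1)**2).sum(2))
def outline(p,prof,x,y,z):
    pts=[P(p,np.c_[x+r*np.cos(t),y+r*np.sin(t),0*t+z+h]) for h,r in prof]
    m=np.vstack(pts).astype(np.float32);out=[]
    for k in range(0,len(pts),2):
        h=cv2.convexHull(np.vstack(pts[k:k+2]).astype(np.float32))[:,0];h=np.vstack([h,h[:1]])
        s=np.r_[0,np.cumsum(np.hypot(*np.diff(h,axis=0).T))];u=np.linspace(0,s[-1],60)
        out.append(np.c_[np.interp(u,s,h[:,0]),np.interp(u,s,h[:,1])])
    out.append(pts[-1]);return np.vstack(out)
def score(G,p,o): return np.minimum(map_coordinates(G,[o[:,1],o[:,0]],order=1),40).mean()
def fit(views,prof,x0,y0,z0,dz=0,r=.02):
    Gs=[grad(p) for p in views]
    f=lambda v:-sum(score(G,p,outline(p,prof,v[0],v[1],v[2] if dz else z0)) for G,p in zip(Gs,views))
    b=[(x0-r,x0+r),(y0-r,y0+r)]+([(z0-dz,z0+dz)] if dz else [])
    s=differential_evolution(f,b,seed=1,popsize=15,maxiter=60);return np.round(s.x,4),round(s.fun,1)
E
python3 - <<'E'
from fit import *
S=get_image("side");T=get_image("top")
PUMP=[(.160,.019),(.166,.019)];BOT=[(.05,.042),(.11,.042)]
for n,pr,x,y,z in(("cap",CAP,.392,-.271,.118),("jar",JAR,.565,.049,.008),("cap2",CAP,.645,-.016,.008),("pump2",PUMP,.4695,-.339,0)):
  print(n,"T",*fit([T],pr,x,y,z),"S",*fit([S],pr,x,y,z),"ST z free",*fit([S,T],pr,x,y,z,.012))
  V=T["img"].copy()
E
```

```text
cap T [ 0.4023 -0.276 ] -21.6 S [ 0.3914 -0.2754] -16.1 ST z free [ 0.3935 -0.281   0.114 ] -36.3
jar T [0.5705 0.0513] -37.3 S [0.5721 0.0478] -32.2 ST z free [0.5698 0.0508 0.0112] -69.2
cap2 T [ 0.6482 -0.0228] -30.1 S [ 0.6466 -0.0183] -32.2 ST z free [ 0.6501 -0.0227  0.0035] -62.2
pump2 T [ 0.4573 -0.3215] -28.3 S [ 0.4694 -0.3387] -24.9 ST z free [ 0.4711 -0.3411 -0.0019] -54.3
```

```bash
python3 - <<'E'
from fit import *
S=get_image("side");T=get_image("top")
tiles=[]
for (x,y) in((.3925,-.271),(.391,-.276)):
  for p,c in((T,(388,225)),(S,(381,165))):
    u0,v0=c[0]-20,c[1]-18;k=10
    im=cv2.resize(p["img"][v0:v0+30,u0:u0+40,::-1],None,fx=k,fy=k,interpolation=cv2.INTER_CUBIC)
    for q in outline(p,CAP,x,y,.118):cv2.circle(im,tuple(int(round(a)) for a in((q[0]-u0+.5)*k,(q[1]-v0+.5)*k)),1,(0,255,0),-1)
    tiles.append(im)
cv2.imwrite("pics/ov.png",np.vstack([np.hstack(tiles[:2]),np.hstack(tiles[2:])]))
print(*fit([T],CAP,.3925,-.271,.118,r=.008),*fit([S],CAP,.3925,-.271,.118,r=.008),*fit([S,T],CAP,.3925,-.271,.118,r=.008))
E
```

```text
[ 0.4005 -0.2761] -21.4 [ 0.3913 -0.2756] -16.2 [ 0.392  -0.2766] -36.2
```

View pics/ov.png

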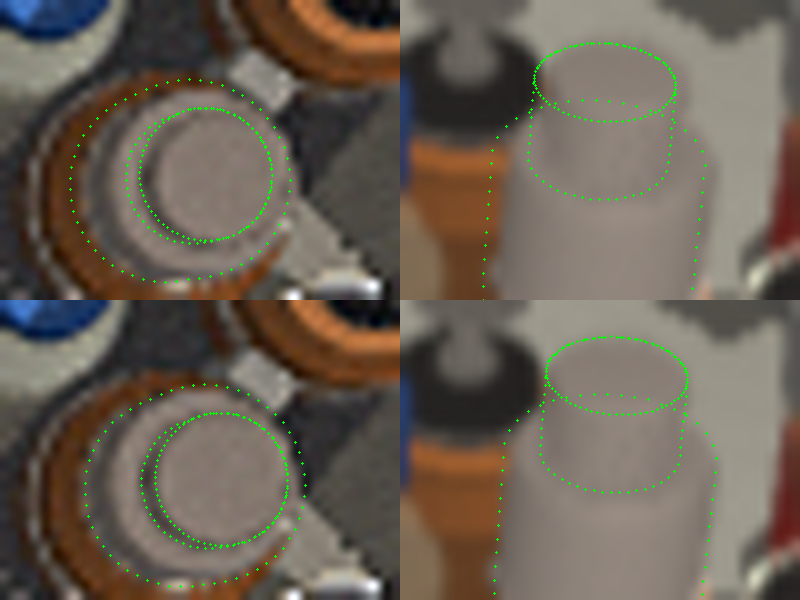

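Top and side fits agree. Jar is near (0.570, 0.050), cap near (0.391, -0.276) and the tray's free spot near (0.413, 0.277). The jar+cap2 distance of 104 mm matches the text. I'm going to the jar at height now.

Request:
move_arm(
  moves=[0, 0, 0.0128, 0.058, 0.133, 0.012, 1, 0, 0, 0.0128, 0.058, 0.133, 0.012, 1, 0, 0, 0.0128, 0.058, 0.133, 0.012, 1, 0, 0, 0.0128, 0.058, 0.133, 0.012, 1, 0, 0, 0.0128, 0.058, 0.133, 0.012, 1, 0, 0, 0.0128, 0.058, 0.133, 0.012, 1, 0, 0, 0.0128, 0.058, 0.133, 0.012, 1, 0, 0, 0.0128, 0.058, 0.133, 0.012, 1, 0, 0, 0.0128, 0.058, 0.133, 0.012, 1, 0, 0, 0.0128, 0.058, 0.133, 0.012, 1],
)

```text
clock: 3.53
eef_pos: [0.4247, -0.2803, 0.2618]
tcp_rot: [-0.971, 2.987, -0.001]
ft_force: [0.3, -0.4, 0.1]
grip_width: 1.001
```

Request:
move_arm(
  moves=[0, 0, 0, 0.058, 0.133, 0, 1, 0, 0, 0, 0.058, 0.133, 0, 1, 0, 0, 0, 0.058, 0.133, 0, 1, 0, 0, 0, 0.058, 0.133, 0, 1, 0, 0, 0, 0.058, 0.133, 0, 1, 0, 0, 0, 0.058, 0.133, 0, 1, 0, 0, 0, 0.058, 0.133, 0, 1, 0, 0, 0, 0.058, 0.133, 0, 1, 0, 0, 0, 0.058, 0.133, 0, 1, 0, 0, 0, 0.058, 0.133, 0, 1],
)

```text
clock: 4.37
eef_pos: [0.5698, 0.0524, 0.2617]
tcp_rot: [-0.97, 2.987, 0.0]
ft_force: [-0.2, -0.4, -0.4]
grip_width: 0.998
```

Request:
move_arm(
  moves=[0, 0, 0, 0, -0.008, -0.141, 1, 0, 0, 0, 0, 0, -0.141, 1, 0, 0, 0, 0, 0, -0.141, 1, 0, 0, 0, 0, 0, -0.141, 1, 0, 0, 0, 0, 0, 0, 1],
)

```text
clock: 4.78
eef_pos: [0.5651, 0.0475, 0.1138]
tcp_rot: [0.965, -2.978, -0.001]
ft_force: [-0.8, 0.2, -0.7]
grip_width: 1.002
```

```bash
python3 - <<'E'
from fit import *
S=get_image("side");T=get_image("top");s=sense();print(np.round(s["eef_pos"],4))
tiles=[]
for p in(T,S):
    c=proj(p,s["eef_pos"]).astype(int);u0,v0=c[0]-28,c[1]-28;k=7
    im=cv2.resize(p["img"][v0:v0+60,u0:u0+56,::-1],None,fx=k,fy=k,interpolation=cv2.INTER_CUBIC)
    for q in outline(p,JAR,.5705,.050,.008):cv2.circle(im,tuple(int(round(a)) for a in((q[0]-u0+.5)*k,(q[1]-v0+.5)*k)),1,(0,255,0),-1)
    q=proj(p,s["eef_pos"]);cv2.circle(im,tuple(int(round(a)) for a in((q[0]-u0+.5)*k,(q[1]-v0+.5)*k)),4,(0,0,255),-1)
    tiles.append(im)
cv2.imwrite("pics/j1.png",np.hstack(tiles))
E
```

```text
[0.5692 0.0483 0.1203]
```

View pics/j1.png

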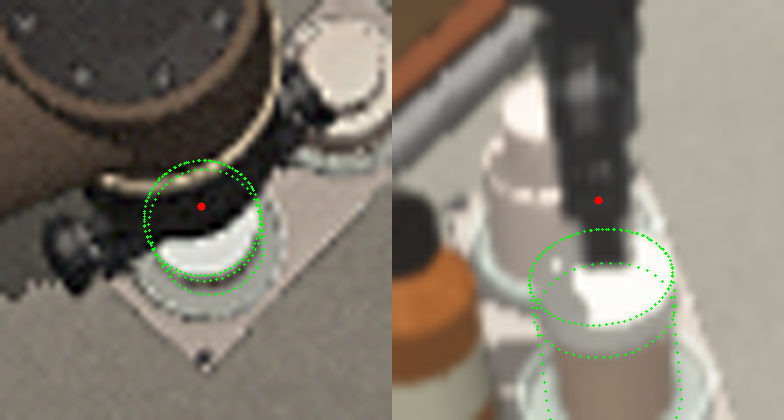

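Request:
move_arm(
  moves=[0, 0, 0, 0.005, 0.007, -0.06, 1, 0, 0, 0, 0, 0, -0.08, 1, 0, 0, 0, 0, 0, -0.08, 1, 0, 0, 0, 0, 0, -0.076, 1, 0, 0, 0, 0, 0, 0, 1, 0, 0, 0, 0, 0, 0, -1, 0, 0, 0, 0, 0, 0, -1, 0, 0, 0, 0, 0, 0, -1, 0, 0, 0, 0, 0, 0, -1, 0, 0, 0, 0, 0, 0, -1],
)

```text
clock: 5.72
eef_pos: [0.5725, 0.0509, 0.0493]
tcp_rot: [-0.97, 2.983, -0.0]
ft_force: [-2.0, 0.2, 6.8]
grip_width: 0.663
```

Request:
move_arm(
  moves=[0, 0, 0, 0, 0, 0, -1, 0, 0, 0, 0, 0, 0, -1, 0, 0, 0, 0, 0, 0, -1],
)

```text
clock: 5.97
eef_pos: [0.5725, 0.0509, 0.0493]
tcp_rot: [-0.97, 2.983, -0.0]
ft_force: [-1.0, 0.5, 6.0]
grip_width: 0.662
```

Request:
move_arm(
  moves=[0, 0, 0, 0, 0, 0.03, -1, 0, 0, 0, 0, 0, 0.06, -1, 0, 0, 0, 0, 0, 0.1, -1, 0, 0, 0, 0, 0, 0.12, -1, 0, 0, 0, 0, 0, 0.12, -1, 0, 0, 0, 0, 0, 0.12, -1, 0, 0, 0, 0, 0, 0, -1, 0, 0, 0, 0, 0, 0, -1],
)

```text
clock: 6.63
eef_pos: [0.5718, 0.0508, 0.1873]
tcp_rot: [-0.968, 2.982, 0.001]
ft_force: [-0.4, 0.6, -2.1]
grip_width: 0.659
```

```bash
python3 - <<'E'
from h import *
S=get_image("side");s=sense();print(np.round(s["eef_pos"],4),np.round(s["ft_force"],1),s["grip_width"])
c=proj(S,s["eef_pos"]).astype(int);u0,v0=c[0]-40,c[1]-40
cv2.imwrite("pics/j2.png",cv2.resize(S["img"][v0:v0+80,u0:u0+80,::-1],None,fx=6,fy=6,interpolation=cv2.INTER_CUBIC))
E
```

```text
[0.5707 0.0505 0.1854] [-1.5 -0.  -2.4] 0.657735250532536
```

View pics/j2.png

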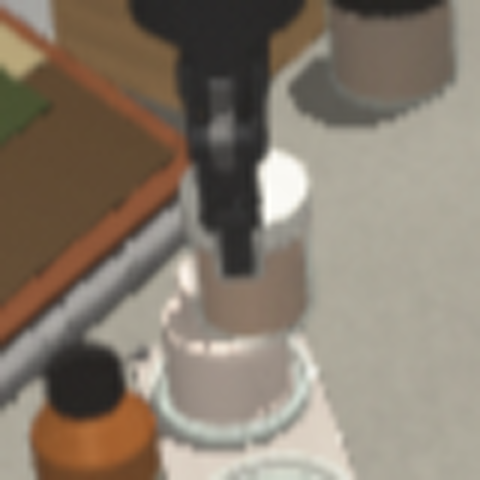

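Request:
move_arm(
  moves=[0, 0, 0, -0.04, 0.057, 0, -1, 0, 0, 0, -0.079, 0.113, 0, -1, 0, 0, 0, -0.079, 0.113, 0, -1, 0, 0, 0, -0.079, 0.113, 0, -1, 0, 0, 0, -0.079, 0.113, 0, -1, 0, 0, 0, -0.079, 0.113, 0, -1, 0, 0, 0, -0.079, 0.113, 0, -1, 0, 0, 0, -0.079, 0.113, 0, -1, 0, 0, 0, -0.04, 0.057, 0, -1, 0, 0, 0, 0, 0, 0, -1],
)

```text
clock: 7.52
eef_pos: [0.4103, 0.2785, 0.1831]
tcp_rot: [0.974, -2.985, 0.001]
ft_force: [-0.9, -0.8, -1.1]
grip_width: 0.658
```

Request:
move_arm(
  moves=[0, 0, 0, 0, 0, -0.06, -1, 0, 0, 0, 0, 0, -0.1, -1, 0, 0, 0, 0, 0, -0.12, -1, 0, 0, 0, 0, 0, -0.1, -1, 0, 0, 0, 0, 0, -0.07, -1, 0, 0, 0, 0, 0, -0.04, -1, 0, 0, 0, 0, 0, 0, -1, 0, 0, 0, 0, 0, 0, -1],
)

```text
clock: 8.18
eef_pos: [0.4121, 0.2756, 0.0605]
tcp_rot: [0.969, -2.986, 0.003]
ft_force: [0.3, -0.7, -0.7]
grip_width: 0.658
```

```bash
python3 - <<'E'
from fit import *
S=get_image("side");T=get_image("top");s=sense();e=s["eef_pos"];print(np.round(e,4),np.round(s["ft_force"],1),s["grip_width"])
for z in [e[2]-.0415]:print(z,*fit([S],JAR,e[0],e[1],z,.015))
tiles=[]
for p in(T,S):
    c=proj(p,[e[0],e[1],.03]).astype(int);u0,v0=c[0]-40,c[1]-36;k=5
    im=cv2.resize(p["img"][v0:v0+72,u0:u0+80,::-1],None,fx=k,fy=k,interpolation=cv2.INTER_CUBIC)
    for q in outline(p,JAR,e[0],e[1],e[2]-.0415):cv2.circle(im,tuple(int(round(a)) for a in((q[0]-u0+.5)*k,(q[1]-v0+.5)*k)),1,(0,255,0),-1)
    tiles.append(im)
cv2.imwrite("pics/j3.png",np.hstack(tiles))
E
```

```text
[0.4128 0.2767 0.0618] [-0.7  0.6 -2. ] 0.6634459684179527
0.020345995187261677 [0.4135 0.2699 0.0086] -27.0
```

View pics/j3.png

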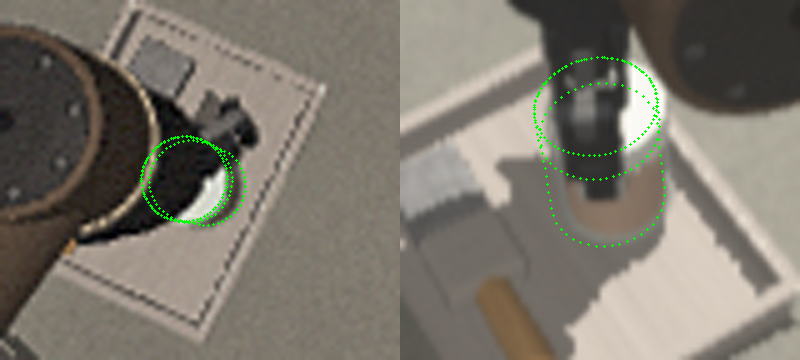

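Request:
move_arm(
  moves=[0, 0, 0, 0, 0, -0.02, -1, 0, 0, 0, 0, 0, -0.02, -1, 0, 0, 0, 0, 0, -0.012, -1, 0, 0, 0, 0, 0, -0.01, -1, 0, 0, 0, 0, 0, -0.006, -1, 0, 0, 0, 0, 0, 0, -1, 0, 0, 0, 0, 0, 0, -1],
)

```text
clock: 8.87
eef_pos: [0.4125, 0.2766, 0.0444]
tcp_rot: [-0.97, 2.988, -0.0]
ft_force: [-0.1, 0.9, -1.3]
grip_width: 0.666
```

Request:
move_arm(
  moves=[0, 0, 0, 0, 0, -0.005, -1, 0, 0, 0, 0, 0, -0.003, -1, 0, 0, 0, 0, 0, 0, -1, 0, 0, 0, 0, 0, 0, -1],
)

```text
clock: 9.2
eef_pos: [0.4128, 0.2769, 0.0442]
tcp_rot: [-0.971, 2.986, 0.0]
ft_force: [-7.5, -3.0, 21.4]
grip_width: 0.658
```

Request:
move_arm(
  moves=[0, 0, 0, 0, 0, 0.004, -1, 0, 0, 0, 0, 0, 0, -1, 0, 0, 0, 0, 0, 0, 1, 0, 0, 0, 0, 0, 0, 1, 0, 0, 0, 0, 0, 0, 1, 0, 0, 0, 0, 0, 0, 1, 0, 0, 0, 0, 0, 0, 1, 0, 0, 0, 0, 0, 0, 1],
)

```text
clock: 9.87
eef_pos: [0.4124, 0.2765, 0.0432]
tcp_rot: [0.97, -2.988, 0.0]
ft_force: [-0.2, 0.5, 0.1]
grip_width: 0.999
```

Request:
move_arm(
  moves=[0, 0, 0, 0, 0, 0.04, 1, 0, 0, 0, 0, 0, 0.08, 1, 0, 0, 0, 0, 0, 0.14, 1, 0, 0, 0, 0, 0, 0.15, 1, 0, 0, 0, 0, 0, 0.15, 1, 0, 0, 0, 0, 0, 0.15, 1, 0, 0, 0, 0, 0, 0.15, 1, 0, 0, 0, 0, 0, 0.06, 1],
)

```text
clock: 10.53
eef_pos: [0.4138, 0.2776, 0.279]
tcp_rot: [-0.969, 2.982, 0.005]
ft_force: [0.6, 0.3, 1.0]
grip_width: 0.998
```

```bash
python3 - <<'E'
from fit import *
S=get_image("side");T=get_image("top")
DISH=[(0,.0415),(.010,.0415)]
PUMP=[(.160,.019),(.166,.019)]
for n,pr,x,y,z in(("cap",CAP,.391,-.275,.118),("pump2",PUMP,.470,-.340,0),("cap2",CAP,.648,-.02,.008),("dish",DISH,.5705,.05,.008),("jar",JAR,.4125,.2765,.003),("tall",[(0,.033),(.13,.033)],.454,-.226,0)):
  print(n,"T",*fit([T],pr,x,y,z,r=.013),"S",*fit([S],pr,x,y,z,r=.013),"ST",*fit([S,T],pr,x,y,z,r=.013),"zfree",*fit([S,T],pr,x,y,z,.012,r=.013))
tiles=[]
for p,pr,X in((T,CAP,(.391,-.2765,.118)),(S,CAP,(.391,-.2765,.118)),(T,DISH,(.5705,.05,.008)),(S,DISH,(.5705,.05,.008))):
    c=proj(p,[X[0],X[1],X[2]+.03]).astype(int);u0,v0=c[0]-25,c[1]-18;k=8
    im=cv2.resize(p["img"][v0:v0+36,u0:u0+50,::-1],None,fx=k,fy=k,interpolation=cv2.INTER_CUBIC)
    for q in outline(p,pr,*X):cv2.circle(im,tuple(int(round(a)) for a in((q[0]-u0+.5)*k,(q[1]-v0+.5)*k)),1,(0,255,0),-1)
    tiles.append(im)
cv2.imwrite("pics/c1.png",np.vstack([np.hstack(tiles[:2]),np.hstack(tiles[2:])]))
E
```

```text
cap T [ 0.3925 -0.2806] -33.4 S [ 0.3909 -0.2756] -35.5 ST [ 0.3923 -0.2783] -67.9 zfree [ 0.3927 -0.281   0.1138] -68.8
pump2 T [ 0.4703 -0.3415] -39.3 S [ 0.4713 -0.3449] -23.2 ST [ 0.4706 -0.3422] -61.8 zfree [ 0.4652 -0.3289 -0.0115] -64.3
cap2 T [ 0.6483 -0.0226] -29.4 S [ 0.635  -0.0091] -18.2 ST [ 0.6479 -0.0228] -44.0 zfree [ 0.6495 -0.0228  0.0014] -44.9
dish T [0.5575 0.0532] -17.0 S [0.5708 0.0429] -19.9 ST [0.5575 0.0526] -35.4 zfree [0.5575 0.0527 0.0054] -36.1
jar T [0.4099 0.2774] -38.4 S [0.4094 0.2753] -28.9 ST [0.4096 0.2772] -66.2 zfree [0.4094 0.2768 0.0046] -66.6
tall T [ 0.4519 -0.2228] -26.3 S [ 0.459  -0.2318] -19.3 ST [ 0.4537 -0.2238] -41.8 zfree [ 0.4523 -0.2205  0.0089] -45.0
```

View pics/c1.png

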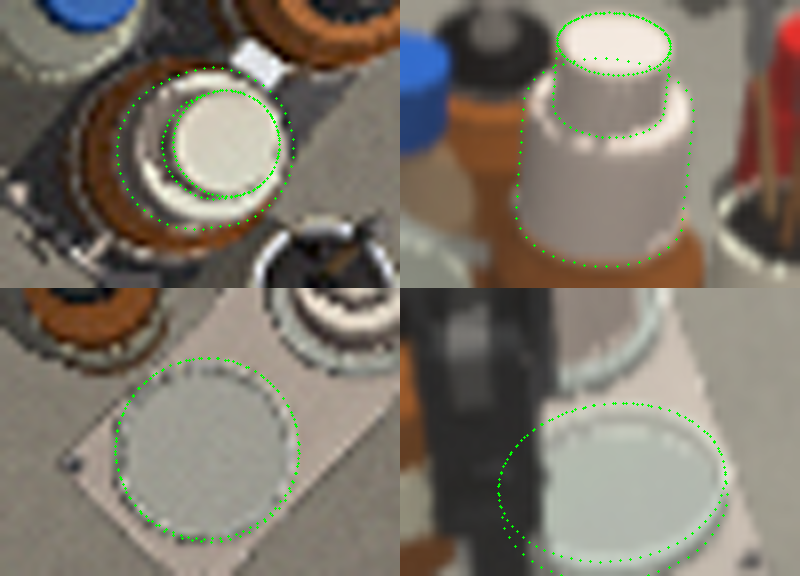

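```bash
python3 - <<'E'
from fit import *
S=get_image("side");T=get_image("top")
R=lambda r:[(.0178,r),(.018,r)]
for r in(.0415,.038):
  print(r,"T",*fit([T],R(r),.57,.05,0,r=.007),"ST",*fit([S,T],R(r),.57,.05,0,r=.007))
E
```

```text
0.0415 T [0.5646 0.0465] -15.3 ST [0.5636 0.049 ] -34.5
0.038 T [0.5698 0.0511] -13.8 ST [0.563  0.0473] -33.5
```

Request:
move_arm(
  moves=[0, 0, 0, 0.044, -0.139, 0, 1, 0, 0, 0, 0.044, -0.139, 0, 1, 0, 0, 0, 0.044, -0.139, 0, 1, 0, 0, 0, 0.044, -0.139, 0, 1, 0, 0, 0, 0.044, -0.139, 0, 1, 0, 0, 0, 0.044, -0.139, 0, 1, 0, 0, 0, 0.044, -0.139, 0, 1, 0, 0, 0, 0.044, -0.139, 0, 1],
)

```text
clock: 11.4
eef_pos: [0.4999, -0.0034, 0.2718]
tcp_rot: [0.97, -2.986, -0.0]
ft_force: [1.3, 0.5, -0.7]
grip_width: 0.998
```

Request:
move_arm(
  moves=[0, 0, 0, -0.055, -0.139, 0, 1, 0, 0, 0, -0.055, -0.139, 0, 1, 0, 0, 0, -0.055, -0.139, 0, 1, 0, 0, 0, -0.055, -0.139, 0, 1, 0, 0, 0, -0.055, -0.139, 0, 1, 0, 0, 0, -0.055, -0.139, 0, 1, 0, 0, 0, -0.055, -0.139, 0, 1, 0, 0, 0, -0.055, -0.139, 0, 1, 0, 0, 0, 0, 0, 0, 1, 0, 0, 0, 0, 0, 0, 1],
)

```text
clock: 12.23
eef_pos: [0.3887, -0.2809, 0.2716]
tcp_rot: [0.963, -2.988, -0.003]
ft_force: [0.2, -0.3, -0.1]
grip_width: 0.997
```

Request:
move_arm(
  moves=[0, 0, 0, 0.01, 0.01, -0.06, 1, 0, 0, 0, 0, 0, -0.08, 1, 0, 0, 0, 0, 0, -0.08, 1, 0, 0, 0, 0, 0, -0.08, 1, 0, 0, 0, 0, 0, -0.06, 1, 0, 0, 0, 0, 0, -0.037, 1, 0, 0, 0, 0, 0, 0, 1, 0, 0, 0, 0, 0, 0, 1],
)

```text
clock: 12.9
eef_pos: [0.393, -0.2764, 0.1738]
tcp_rot: [0.971, -2.986, -0.001]
ft_force: [-0.5, -0.8, 0.7]
grip_width: 1.0
```

```bash
python3 - <<'E'
from fit import *
S=get_image("side");T=get_image("top");s=sense();e=s["eef_pos"];print(np.round(e,4),np.round(s["ft_force"],1))
tiles=[]
p=S;c=proj(p,[.392,-.278,.16]).astype(int);u0,v0=c[0]-25,c[1]-25;k=9
im=cv2.resize(p["img"][v0:v0+60,u0:u0+42,::-1],None,fx=k,fy=k,interpolation=cv2.INTER_CUBIC)
for q in outline(p,CAP,.392,-.278,.118):cv2.circle(im,tuple(int(round(a)) for a in((q[0]-u0+.5)*k,(q[1]-v0+.5)*k)),1,(0,255,0),-1)
tiles.append(im)
p=T;c=proj(p,[.57,.05,.018]).astype(int);u0,v0=c[0]-20,c[1]-30
im=cv2.resize(p["img"][v0:v0+60,u0:u0+42,::-1],None,fx=k,fy=k,interpolation=cv2.INTER_CUBIC)
for q in outline(p,[(.0178,.0415),(.018,.0415)],.569,.0505,0):cv2.circle(im,tuple(int(round(a)) for a in((q[0]-u0+.5)*k,(q[1]-v0+.5)*k)),1,(0,255,0),-1)
tiles.append(im)
cv2.imwrite("pics/c2.png",np.hstack(tiles))
E
```

```text
[ 0.3936 -0.2769  0.1749] [-0.5  0.4  0.8]
```

View pics/c2.png

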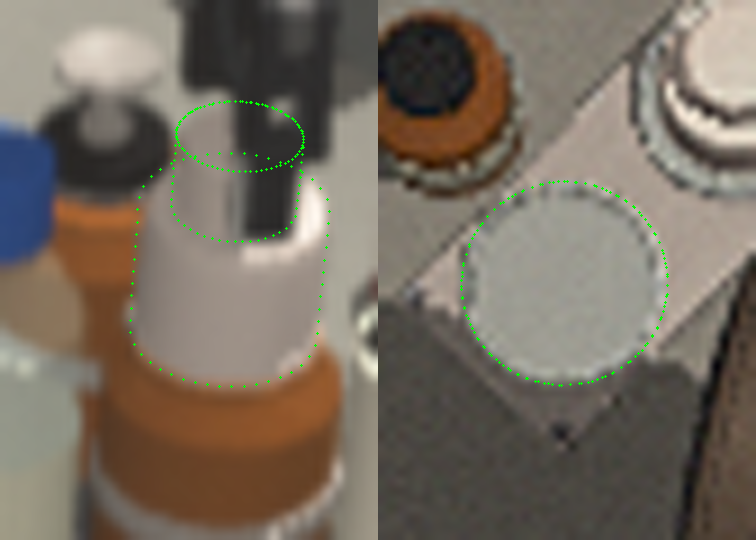

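Request:
move_arm(
  moves=[0, 0, 0, -0.004, -0.003, -0.008, 1, 0, 0, 0, 0, 0, 0, -1, 0, 0, 0, 0, 0, 0, -1, 0, 0, 0, 0, 0, 0, -1, 0, 0, 0, 0, 0, 0, -1, 0, 0, 0, 0, 0, 0, -1, 0, 0, 0, 0, 0, 0, -1, 0, 0, 0, 0, 0, 0, -1, 0, 0, 0, 0, 0, 0, -1],
)

```text
clock: 13.75
eef_pos: [0.392, -0.2778, 0.1726]
tcp_rot: [-0.97, 2.988, -0.001]
ft_force: [-2.2, 2.7, 5.7]
grip_width: 0.47
```

Request:
move_arm(
  moves=[0, 0, 0, 0, 0, 0.02, -1, 0, 0, 0, 0, 0, 0.04, -1, 0, 0, 0, 0, 0, 0.06, -1, 0, 0, 0, 0, 0, 0.08, -1, 0, 0, 0, 0, 0, 0.08, -1, 0, 0, 0, 0, 0, 0.08, -1, 0, 0, 0, 0, 0, 0.08, -1, 0, 0, 0, 0, 0, 0.06, -1, 0, 0, 0, 0, 0, 0.02, -1, 0, 0, 0, 0, 0, 0, -1],
)

```text
clock: 14.58
eef_pos: [0.3924, -0.2779, 0.3037]
tcp_rot: [-0.969, 2.986, -0.003]
ft_force: [-0.3, 0.3, -1.0]
grip_width: 0.474
```

```bash
python3 - <<'E'
from fit import *
S=get_image("side");T=get_image("top");s=sense();e=s["eef_pos"];print(np.round(e,4),np.round(s["ft_force"],1),s["grip_width"])
print(*fit([S],CAP,e[0],e[1],e[2]-.0546,.015))
PUMP=[(.160,.019),(.166,.019)]
print("pump",*fit([S],PUMP,.392,-.278,0,r=.012))
p=S;c=proj(p,[.392,-.278,.2]).astype(int);u0,v0=c[0]-35,c[1]-30;k=8
im=cv2.resize(p["img"][v0:v0+70,u0:u0+70,::-1],None,fx=k,fy=k,interpolation=cv2.INTER_CUBIC)
for q in np.vstack([outline(p,CAP,e[0],e[1],e[2]-.0546),outline(p,PUMP,.392,-.278,0)]):cv2.circle(im,tuple(int(round(a)) for a in((q[0]-u0+.5)*k,(q[1]-v0+.5)*k)),1,(0,255,0),-1)
cv2.imwrite("pics/c3.png",im)
E
```

```text
[ 0.3915 -0.2774  0.3014] [-0.6 -0.2 -0.9] 0.4707172618120411
[ 0.4113 -0.27    0.2455] -24.3
pump [ 0.404  -0.2666] -24.7
```

View pics/c3.png

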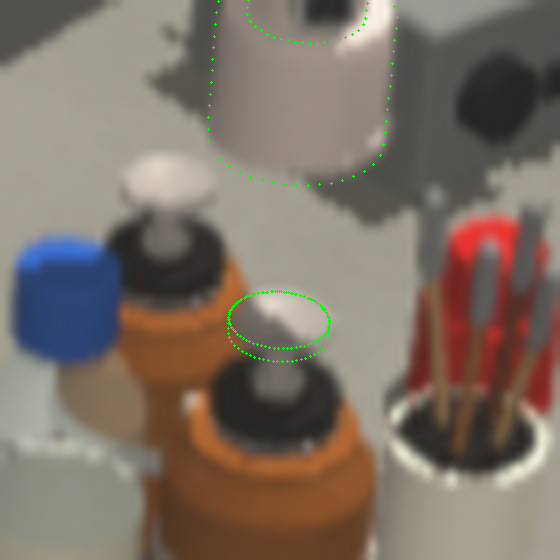

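Request:
move_arm(
  moves=[0, 0, 0, 0.033, 0.06, 0, -1, 0, 0, 0, 0.065, 0.119, 0, -1, 0, 0, 0, 0.065, 0.119, 0, -1, 0, 0, 0, 0.065, 0.119, 0, -1, 0, 0, 0, 0.065, 0.119, 0, -1, 0, 0, 0, 0.065, 0.119, 0, -1, 0, 0, 0, 0.065, 0.119, 0, -1, 0, 0, 0, 0.065, 0.119, 0, -1, 0, 0, 0, 0.065, 0.119, 0, -1, 0, 0, 0, 0.065, 0.119, 0, -1],
)

```text
clock: 15.52
eef_pos: [0.5463, 0.0067, 0.3006]
tcp_rot: [0.97, -2.986, -0.0]
ft_force: [-0.4, -0.2, -1.1]
grip_width: 0.47
```

Request:
move_arm(
  moves=[0, 0, 0, 0.065, 0.119, 0, -1, 0, 0, 0, 0.033, 0.06, 0, -1, 0, 0, 0, 0, 0, -0.06, -1, 0, 0, 0, 0, 0, -0.12, -1, 0, 0, 0, 0, 0, -0.13, -1, 0, 0, 0, 0, 0, -0.13, -1, 0, 0, 0, 0, 0, -0.13, -1, 0, 0, 0, 0, 0, -0.06, -1, 0, 0, 0, 0, 0, 0, -1, 0, 0, 0, 0, 0, 0, -1],
)

```text
clock: 16.35
eef_pos: [0.5702, 0.0492, 0.1434]
tcp_rot: [0.969, -2.985, 0.001]
ft_force: [-0.3, -0.0, 0.4]
grip_width: 0.471
```

```bash
python3 - <<'E'
from fit import *
S=get_image("side");T=get_image("top");s=sense();e=s["eef_pos"];print(np.round(e,4),np.round(s["ft_force"],1),s["grip_width"])
tiles=[]
for p in(T,S):
    c=proj(p,[.57,.05,.04]).astype(int);u0,v0=c[0]-28,c[1]-32;k=7
    im=cv2.resize(p["img"][v0:v0+60,u0:u0+56,::-1],None,fx=k,fy=k,interpolation=cv2.INTER_CUBIC)
    for q in np.vstack([outline(p,CAP,e[0],e[1],e[2]-.0546),outline(p,[(.0178,.0415),(.018,.0415)],.57,.0503,0)]):cv2.circle(im,tuple(int(round(a)) for a in((q[0]-u0+.5)*k,(q[1]-v0+.5)*k)),1,(0,255,0),-1)
    tiles.append(im)
cv2.imwrite("pics/d1.png",np.hstack(tiles))
E
```

```text
[0.5717 0.0499 0.1457] [ 1.2 -0.1 -0.5] 0.4716545111943784
```

View pics/d1.png

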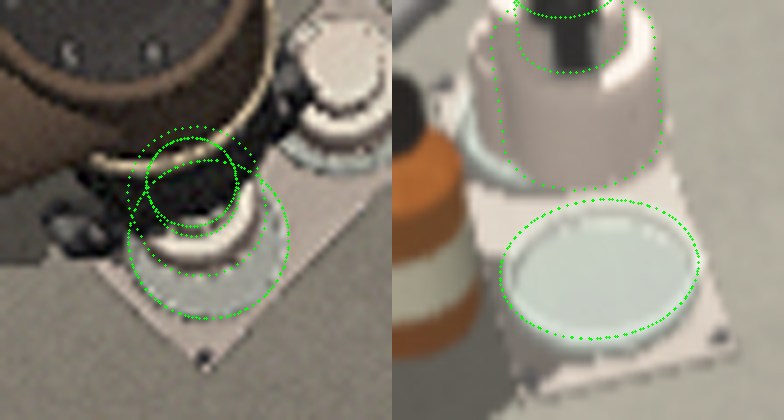

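Request:
move_arm(
  moves=[0, 0, 0, -0.005, 0.001, -0.06, -1, 0, 0, 0, 0, 0, -0.08, -1, 0, 0, 0, 0, 0, -0.07, -1, 0, 0, 0, 0, 0, -0.05, -1, 0, 0, 0, 0, 0, -0.03, -1, 0, 0, 0, 0, 0, -0.02, -1, 0, 0, 0, 0, 0, -0.01, -1, 0, 0, 0, 0, 0, 0, -1, 0, 0, 0, 0, 0, 0, -1],
)

```text
clock: 17.2
eef_pos: [0.5702, 0.0503, 0.0654]
tcp_rot: [-0.97, 2.987, -0.0]
ft_force: [0.2, -0.1, -0.7]
grip_width: 0.473
```

Request:
move_arm(
  moves=[0, 0, 0, 0, 0, -0.006, -1, 0, 0, 0, 0, 0, -0.005, -1, 0, 0, 0, 0, 0, 0, -1, 0, 0, 0, 0, 0, 0, -1],
)

```text
clock: 17.53
eef_pos: [0.5702, 0.0503, 0.0626]
tcp_rot: [-0.97, 2.987, -0.0]
ft_force: [-1.5, 0.6, 4.5]
grip_width: 0.469
```

Request:
move_arm(
  moves=[0, 0, 0, 0, 0, -0.002, -1, 0, 0, 0, 0, 0, 0, -1, 0, 0, 0, 0, 0, 0, 1, 0, 0, 0, 0, 0, 0, 1, 0, 0, 0, 0, 0, 0, 1, 0, 0, 0, 0, 0, 0, 1, 0, 0, 0, 0, 0, 0, 1, 0, 0, 0, 0, 0, 0, 1],
)

```text
clock: 18.2
eef_pos: [0.5696, 0.05, 0.0611]
tcp_rot: [0.97, -2.988, 0.0]
ft_force: [0.4, -0.8, -1.0]
grip_width: 1.003
```

Request:
move_arm(
  moves=[0, 0, 0, 0, 0, 0.04, 1, 0, 0, 0, 0, 0, 0.08, 1, 0, 0, 0, 0, 0, 0.14, 1, 0, 0, 0, 0, 0, 0.15, 1, 0, 0, 0, 0, 0, 0.15, 1, 0, 0, 0, 0, 0, 0.15, 1, 0, 0, 0, 0, 0, 0.15, 0, 0, 0, 0, 0, 0, 0.06, -1],
)

```text
clock: 18.87
eef_pos: [0.5712, 0.05, 0.2984]
tcp_rot: [-0.968, 2.98, -0.002]
ft_force: [1.8, -0.4, -0.1]
grip_width: 0.752
```

Request:
move_arm(
  moves=[0, 0, 0, -0.033, -0.06, 0, -1, 0, 0, 0, -0.065, -0.119, 0, -1, 0, 0, 0, -0.065, -0.119, 0, -1, 0, 0, 0, -0.065, -0.119, 0, -1, 0, 0, 0, -0.065, -0.119, 0, -1, 0, 0, 0, -0.065, -0.119, 0, -1, 0, 0, 0, -0.065, -0.119, 0, -1, 0, 0, 0, -0.065, -0.119, 0, -1, 0, 0, 0, -0.065, -0.119, 0, -1, 0, 0, 0, -0.065, -0.119, 0, -1],
)

```text
clock: 19.7
eef_pos: [0.4134, -0.2339, 0.2917]
tcp_rot: [-0.97, 2.988, -0.0]
ft_force: [1.0, -0.8, 0.6]
grip_width: -0.0
```

Request:
move_arm(
  moves=[0, 0, 0, -0.065, -0.119, 0, -1, 0, 0, 0, -0.033, -0.06, 0, -1, 0, 0, 0, 0, 0, -0.05, -1, 0, 0, 0, 0, 0, -0.1, -1, 0, 0, 0, 0, 0, -0.12, -1, 0, 0, 0, 0, 0, -0.1, -1, 0, 0, 0, 0, 0, -0.05, -1, 0, 0, 0, 0, 0, 0, -1, 0, 0, 0, 0, 0, 0, -1],
)

```text
clock: 20.45
eef_pos: [0.3901, -0.2776, 0.1864]
tcp_rot: [0.97, -2.987, -0.001]
ft_force: [-0.3, 0.3, 1.1]
grip_width: 0.002
```

```bash
python3 - <<'E'
from fit import *
S=get_image("side");T=get_image("top");s=sense();e=s["eef_pos"];print(np.round(e,4),np.round(s["ft_force"],1),s["grip_width"])
for v in([T],[S],[S,T]):print("cap",*fit(v,CAP,.57,.05,.008,r=.012))
print("zfree",*fit([S,T],CAP,.57,.05,.008,.012,r=.012))
tiles=[]
for p,X in((S,(.392,-.278,.17)),(T,(.57,.05,.04)),(S,(.57,.05,.04))):
    c=proj(p,X).astype(int);u0,v0=c[0]-22,c[1]-35;k=6
    im=cv2.resize(p["img"][v0:v0+60,u0:u0+44,::-1],None,fx=k,fy=k,interpolation=cv2.INTER_CUBIC)
    o=np.vstack([outline(p,CAP,.57,.0503,.008),outline(p,[(.166,.019),(.165,.019)],.392,-.278,0),P(p,[e])])
    for q in o:cv2.circle(im,tuple(int(round(a)) for a in((q[0]-u0+.5)*k,(q[1]-v0+.5)*k)),1,(0,255,0),-1)
    tiles.append(im)
cv2.imwrite("pics/p1.png",np.hstack(tiles))
E
```

```text
[ 0.3912 -0.2778  0.1876] [0.5 0.3 0.3] -0.0007440235671213108
cap [0.572  0.0497] -29.7
cap [0.5691 0.054 ] -32.9
cap [0.5715 0.0498] -62.1
zfree [0.5728 0.0497 0.0029] -62.5
```

View pics/p1.png

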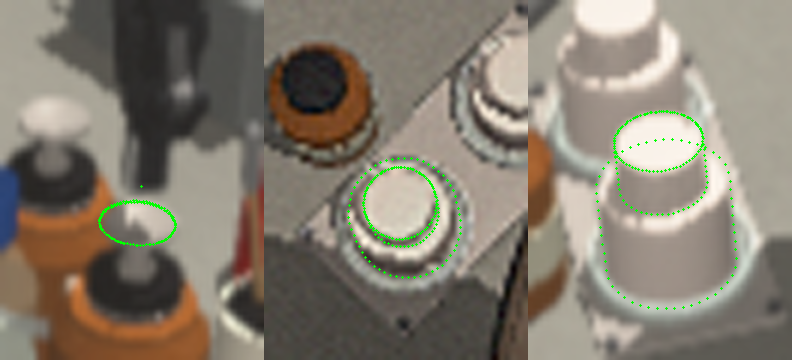

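The cap sits upright in the dish, and the shut fingertips are centred over the pump head. Pressing now.

Request:
move_arm(
  moves=[0, 0, 0, 0.002, 0, -0.04, -1, 0, 0, 0, 0, 0, -0.03, -1, 0, 0, 0, 0, 0, -0.02, -1, 0, 0, 0, 0, 0, -0.02, -1, 0, 0, 0, 0, 0, -0.015, -1, 0, 0, 0, 0, 0, -0.005, -1, 0, 0, 0, 0, 0, 0, -1, 0, 0, 0, 0, 0, 0, -1],
)

```text
clock: 21.22
eef_pos: [0.3913, -0.2774, 0.1542]
tcp_rot: [-0.971, 2.988, -0.0]
ft_force: [-1.3, 2.5, 8.2]
grip_width: 0.003
```

Request:
move_arm(
  moves=[0, 0, 0, 0, 0, -0.005, -1, 0, 0, 0, 0, 0, -0.003, -1, 0, 0, 0, 0, 0, 0, -1, 0, 0, 0, 0, 0, 0, -1],
)

```text
clock: 21.55
eef_pos: [0.3915, -0.2776, 0.1538]
tcp_rot: [-0.971, 2.987, -0.002]
ft_force: [-6.0, 8.6, 24.0]
grip_width: 0.003
```

Bottomed out: 24 N with no further travel. I'll raise the arm and check everything.

Request:
move_arm(
  moves=[0, 0, 0, 0, 0, 0.02, -1, 0, 0, 0, 0, 0, 0.04, -1, 0, 0, 0, 0, 0, 0.08, -1, 0, 0, 0, 0, 0, 0.12, -1, 0, 0, 0, 0, 0, 0.12, -1, 0, 0, 0, 0, 0, 0.12, -1, 0, 0, 0, 0, 0, 0.06, -1, 0, 0, 0, 0, 0, 0, -1, 0, 0, 0, 0, 0, 0, -1],
)

```text
clock: 22.3
eef_pos: [0.3913, -0.2774, 0.2924]
tcp_rot: [-0.97, 2.987, -0.001]
ft_force: [0.4, 0.4, -0.4]
grip_width: 0.003
```

```bash
python3 - <<'E'
from fit import *
S=get_image("side");T=get_image("top");s=sense();print(np.round(s["eef_pos"],4),np.round(s["ft_force"],1))
print("pump",*fit([S],[(.160,.019),(.166,.019)],.391,-.278,0,.014,r=.006));print("jar",*fit([S,T],JAR,.4125,.2765,.003,.01,r=.012))
a=cv2.resize(S["img"][120:380,190:430,::-1],None,fx=2.3,fy=2.3)
cv2.imwrite("pics/f.png",a)
E
```

```text
[ 0.3906 -0.2772  0.2908] [-0.4  0.3 -0.7]
pump [ 0.3946 -0.2829 -0.0036] -30.8
jar [0.4091 0.2768 0.0053] -66.3
```

View pics/f.png

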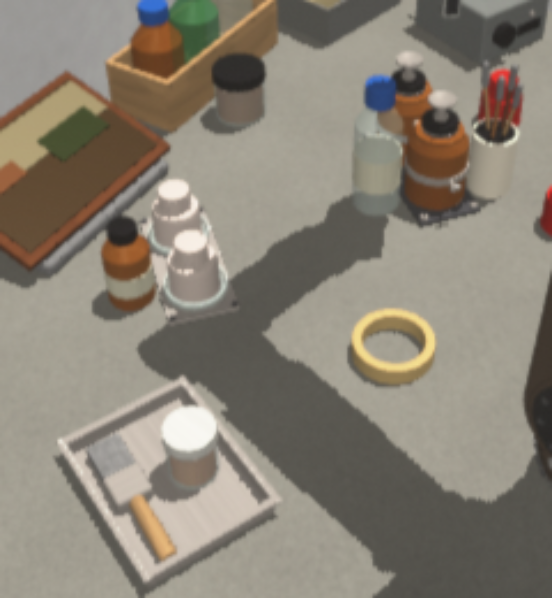

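The final picture shows the jar upright in the tray beside the untouched brush. The cap is in its dish, and both pump heads are up, same height. Handing in.

```bash
python3 -c "
from station import *
hand_in()"
```

```text
the job is handed in; nothing more can be done
```

The job is done and handed in at about 22 s of the 69 s allowed; no verdict was reported.

- **Jar:** I moved it from the drip dish to the free side of the tray and lowered it until I felt contact before letting go. The last fit put it upright at (0.409, 0.277), with its base at 5 mm against the 3 mm floor, within the measuring error. Touchdown on the tray peaked at 21 N.
- **Cap:** It was lifted clear and set mouth down in the freed dish, with contact felt at the expected height. The fits put it 2 to 4 mm from the dish centre I aimed for. With the height left free, the fit put its rim 5 mm below the dish floor, which I took as fit error.
- **Pump:** I pressed it until it stopped at 24 N, with the fingertips at 154 mm, which is the full 12 mm of travel. The last picture shows it back up, level with the other pump head. The numeric fit disagreed somewhat: it put the head about 4 mm low and was loose sideways too, so I relied on the picture.
- **Other things:** In the last side view, the bystanders in it stand where they were. The back bottle was outside that picture, and I did not measure any of them for shift. The arm was clear, at 291 mm with no force reading.

I viewed 11 pictures, one more than the budget of 10.

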